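# Put mixed-up detector covers back into their own job trays

## Task

Three gas detectors lie opened for repair, each housing in the far half of its own job tray, but their covers are mixed up: each lies in another instrument's tray. Set one cover aside in the empty spare tray, then put every cover, face up and flat, in the middle of the near half of the tray holding the housing of its own shape (round, oblong, square), so that the spare tray ends up empty. Set the covers down, do not drop them, and leave the solder reel and the screwdriver where they are.

Things in the scene. Friction and masses are not known exactly. Their poses are not given: they have to be found in the camera images.
- cover_round_mid (a point): Centre (half-way up) of the loose round cover: orange plastic, 62 mm diameter, 34 mm tall, ribbed side, round dark display window on top; about 0.11 kg. z up when face up.
- cover_oblong_mid (a point): Centre (half-way up) of the loose oblong cover: orange plastic, 120 mm (x) by 54 mm (y), 34 mm tall, with a display and four round sensor grilles on top; about 0.12 kg. x along its length, z up when face up. It fits a tray half only lengthways (its x along the tray's x, either way round).
- cover_square_mid (a point): Centre (half-way up) of the loose square cover: orange plastic, 60 by 60 mm, 34 mm tall, with slots and four corner screws on top; about 0.10 kg. x and y along its sides, z up when face up.
- tray_round_place (a point): Middle of the parts half (nearer the robot) of the black fixed job tray with the round orange housing (74 mm diameter). On its floor, 4 mm above the bench; x along the tray to the housing, y across. This half is 144 mm (x) by 116 mm (y) inside; walls 4 mm thick, 14 mm high above the bench. The other half, alike, is centred 148 mm along +x; the housing fixed in it stands 46 mm above the bench at most.
- tray_oblong_place (a point): Middle of the parts half (nearer the robot) of the black fixed job tray with the oblong orange housing (128 by 62 mm). On its floor, 4 mm above the bench; x along the tray to the housing, y across. This half is 144 mm (x) by 116 mm (y) inside; walls 4 mm thick, 14 mm high above the bench. The other half, alike, is centred 148 mm along +x; the housing fixed in it stands 46 mm above the bench at most.
- tray_square_place (a point): Middle of the parts half (nearer the robot) of the black fixed job tray with the square orange housing (72 by 72 mm). On its floor, 4 mm above the bench; x along the tray to the housing, y across. This half is 144 mm (x) by 116 mm (y) inside; walls 4 mm thick, 14 mm high above the bench. The other half, alike, is centred 148 mm along +x; the housing fixed in it stands 46 mm above the bench at most.
- spare_tray_place (a point): Middle of the floor of the spare tray: black, empty, a single compartment 144 mm (x) by 116 mm (y) inside, fixed to the bench; floor 4 mm thick, walls 4 mm thick and 14 mm high above the bench. This point lies on the floor, 4 mm above the bench; axes along its sides, z up.
- solder_reel_mid (a point): Reel of solder, loose, standing on its black end flange behind the spare tray, 60 mm diameter, 54 mm tall; this point is its centre. To be left alone.
- screwdriver_mid (a point): Small black-handled screwdriver, loose, lying on the bench close beside a tray, 149 mm long, handle 22 mm thick; this point is about half-way along, 11 mm above the bench; x from handle to tip. To be left alone.
Not all that is in view belongs to the job. Leave any blue or green look-alike of the part that bears cover_square_mid alone.

How it is judged:
By the outcome, as a careful person would: the job done as asked, in the order asked, and still so for the second after the job is handed in, with the robot touching nothing.
It also fails if it takes over 96 s, if anything falls off the work surface, if the arm or the gripper's body presses on something with over 40 N, if the wrist force passes 120 N, or if a joint passes its speed limit or range.

## Robot

A 7-joint arm with a two-finger parallel gripper is mounted at the origin on the work surface. World frame = base frame: x ahead of the robot, y to its left, z up, the work surface at z = 0. Lengths are in m, angles in rad, forces in N, time in s.
With the tool pointing down it reaches from about 0.35 to 0.9 m from the base axis. Payload 19.9 kg.
Tool frame: the origin (TCP) lies on the centre line of the jaws, within the pads' length; the fingertips stand 11 mm ahead of it and the grasp point (between the pads) lies 8 mm behind it; z points along the fingers, y is the direction in which the jaws open and shut (so a half turn about z gives the same grasp; the last joint's range is limited). The gripper opens to 94 mm and grips with 3 to 60 N. Pads are 16 mm wide; open, the fingers measure 119 mm over their backs; the gripper's body (75 mm by 177 mm) begins 78 mm behind the grasp point.
Start: joints at [-1.343, 0.417, -0.01, 1.614, 0.005, 1.111, -0.053], TCP at [0.166, 0.603, 0.216] pointing down, gripper open.
Joint ranges: [-2.81, 2.81], [-0.39, 2.02], [-1.27, 1.25], [0.06, 2.57], [-1.19, 4.33], [0.19, 2], [-2.82, 2.82]. Speed limits (rad/s): [1.89, 1.89, 2.39, 2.39, 3.01, 3.01, 3.01].

## Interface

Orientations are given as a rotation vector (axis times angle).
In Python, from workcell import bot, cams gives the robot as it stands.
- The arm moves only by the tool apply_moves, never from a script. Its argument "rows" is a list of rows, each a list of 4 numbers: the shift along the tool's x, y, z in mm, then the turn about the tool's z in degrees. In form: [[x, y, z, yaw], ...]. A call has 1 to 8 rows; each row shifts and turns the commanded pose from where the row before left it, along the tool's axes as they then stand; what a row does not reach is not made up. A row lasts 1/8 s, in which the tool goes at most 62.5 mm and 10.7 degrees, less where a joint would pass 70% of its speed; a pose out of reach is approached as far as the arm can. A call is refused whole if a number of a shift passes 62.5 or a number of a turn 10.7, either way. A call with a gripper value outside its range is refused whole. "jaw" is the opening, from 0 (shut) to 1 (fully open), set as the call begins (left out, the last holds). The fingers move at their own pace and stop on an object; the grip force is fixed at half the most. Time passes only in rows, so rows that do not move let the fingers close. It gives the time, the measured TCP pose, the force and the opening at its end, in the units of the state.
- bot.sense(): the state, without advancing time (a new reading comes with each control period).
- cams.grab_frame(name): name is "scene" or "top" or "wrist"; returns the picture (384x512x3 uint8, red, green, blue); there is no depth.
- cams.get_calibration(name): a dict with "mtx" (3x3 intrinsics, pixels), "k1" (the pictures are not rectified: a ray, as slopes to the right and down, at radius r is drawn at 1 + k1 r^2 times it, then the intrinsics apply), "extrinsics" (4x4, takes a point from world to camera coordinates). Camera axes: x right, y up, looking along -z (the intrinsics and any distortion apply to the point x, -y, -z); pixel columns grow to the right and rows downward; lengths in m; the calibration is good to about 2 mm. A picture is of the moment at which its call begins: read the wrist's pose just before it. get_calibration takes no time and is no camera call; for the wrist camera it gives the pose at the moment of the call.
- bot.hand_in(): hands the job in, once; it reports no verdict.
The state is a dict: "time": time; "joint_pos": joint angles; "qvel": joint speeds; "joint_torque": joint torques, N m; "tool_pos": TCP position; "ee_rot": TCP orientation; "contact_force": force on the tool from outside, world axes, zero at the start; "torque": the same for the moment, N m; "width": finger opening in m.
Only numpy, scipy, OpenCV 4.12 (cv2) and the standard library are available. Lean on these libraries where they do the work, as an engineer would, in place of code of your own. Each camera call takes 0.05 s, during which the arm holds its last target. There are 200 camera calls.

## Working session

There is one attempt and no reset: what is moved stays moved. The work goes in short steps, Python scripts to look and compute and a tool call to move; the robot and the scene stay as the last step left them, time stands still between calls to the robot, and variables do not carry over. Pictures are saved under pics/ and viewed, about 12 in all and at most 16, crops included, and the job is handed in when it is done.

Besides the shell and the picture viewer there is one more tool, called after ">>>" as name(argument=value, ...), one argument or row to a line, values as JSON. apply_moves: Moves the arm, as the interface text tells. Its arguments: {"type":"object","properties":{"rows":{"type":"array","items":{"type":"array","items":{"type":"number"}}},"jaw":{"type":"number"}},"required":["rows"]}

```bash
mkdir -p pics
cat > h.py <<'E'
import numpy as np, cv2
from workcell import bot, cams
from scipy.spatial.transform import Rotation as R
def snap(n,f,crop=None,s=1):
    c=cams.get_calibration(n); im=cams.grab_frame(n)[:,:,::-1].copy()
    np.save('pics/'+f+'.npy',im); import pickle; pickle.dump(c,open('pics/'+f+'.pkl','wb'))
    show(f,crop,s)
def show(f,crop=None,s=1):
    im=np.load('pics/'+f+'.npy')
    o=''
    if crop: x0,y0,x1,y1=crop; im=im[y0:y1,x0:x1]; o='_c%d_%d'%(x0,y0)
    cv2.imwrite('pics/'+f+o+'.png',cv2.resize(im,None,fx=s,fy=s,interpolation=cv2.INTER_CUBIC))
def px2w(f,uv,z):
    import pickle; c=pickle.load(open('pics/'+f+'.pkl','rb'))
    K=np.array(c['mtx'],float);k=float(c['k1']);E=np.array(c['extrinsics'])
    uv=np.array(uv,float).reshape(-1,2); z=np.broadcast_to(z,len(uv))
    d=cv2.undistortPoints(uv.reshape(-1,1,2),K,np.array([k,0,0,0,0.])).reshape(-1,2)
    D=np.c_[d[:,0],-d[:,1],-np.ones(len(d))]@E[:3,:3]
    o=-E[:3,:3].T@E[:3,3]
    return o+D*((z-o[2])/D[:,2])[:,None]
def w2px(f,P):
    import pickle; c=pickle.load(open('pics/'+f+'.pkl','rb'))
    K=np.array(c['mtx'],float);k=float(c['k1']);E=np.array(c['extrinsics'])
    p=np.atleast_2d(P)@E[:3,:3].T+E[:3,3]; s=np.c_[p[:,0],-p[:,1]]/-p[:,2:]
    s=s*(1+k*(s**2).sum(1))[:,None]
    return s@K[:2,:2].T+K[:2,2]
def to_tool(target,yaw=None):
    s=bot.sense(); r=R.from_rotvec(s['ee_rot']); d=r.inv().apply(np.array(target)-s['tool_pos'])*1000
    return np.round(d,1)
E
python3 - <<'E'
from h import *
snap('top','t0',None,1.5); snap('scene','s0',None,1.5)
s=bot.sense(); print(s['tool_pos'],R.from_rotvec(s['ee_rot']).as_matrix().round(3),s['width'],s['contact_force'])
print(cams.get_calibration('top'))
E
```

```text
[0.16586734 0.60226489 0.21590831] [[-0.964  0.266 -0.   ]
 [ 0.266  0.964 -0.001]
 [-0.    -0.001 -1.   ]] 0.09382303800815275 [-0.53686185  0.36060736 -0.21289143]
{'mtx': array([[462.00660357,   0.        , 252.52675818],
       [  0.        , 462.00660357, 187.48050287],
       [  0.        ,   0.        ,   1.        ]]), 'k1': -0.14655762398182556, 'extrinsics': array([[ 0.00965357, -0.99984506, -0.01471986, -0.03166649],
       [ 0.99687162,  0.00846796,  0.07858282, -0.49800547],
       [-0.07844599, -0.01543242,  0.99679891, -1.09647577],
       [ 0.        ,  0.        ,  0.        ,  1.        ]])}
```

View pics/t0.png

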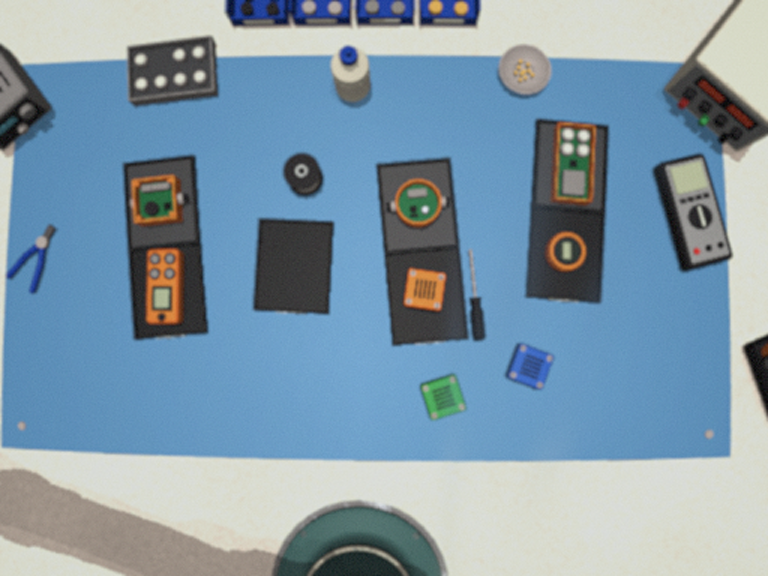

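View pics/s0.png

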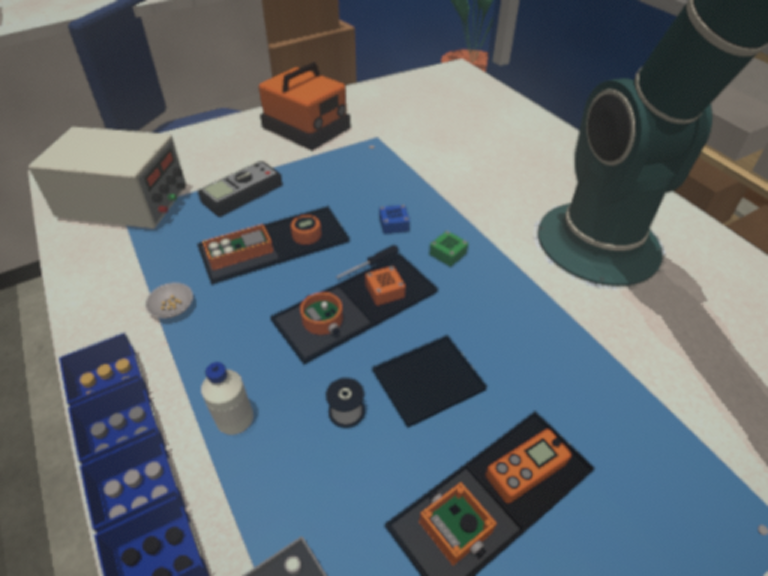

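```bash
python3 - <<'E'
from h import *
show('t0',(75,95,235,235),4.2);show('t0',(245,70,415,240),3.5)
E
ls pics
```

```text
s0.npy
s0.pkl
s0.png
t0.npy
t0.pkl
t0.png
t0_c245_70.png
t0_c75_95.png
```

View pics/t0_c75_95.png

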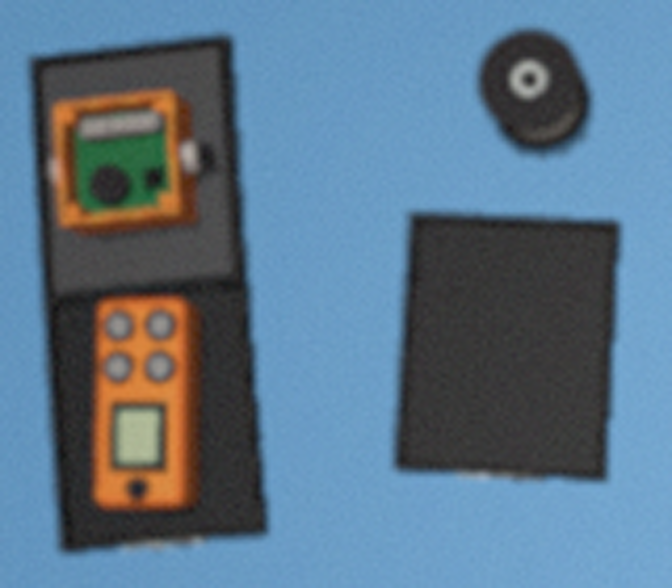

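View pics/t0_c245_70.png

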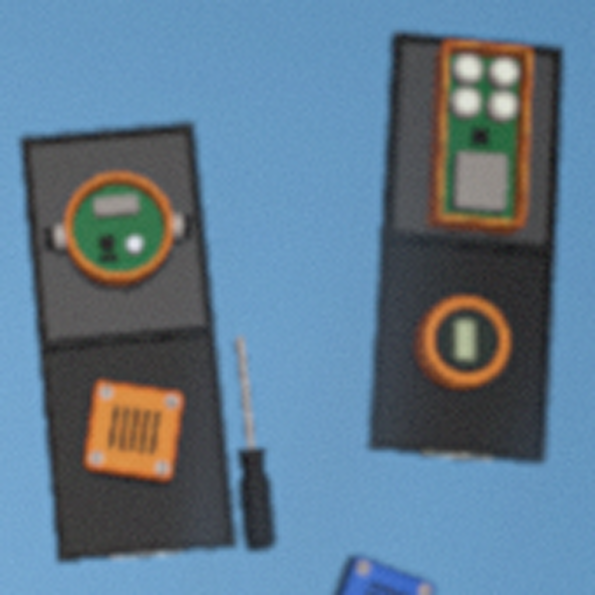

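```bash
cat > m.py <<'E'
from h import *
def A(p,off,s): return (np.array(p)+0.5)/s-0.5+np.array(off)
def tray(n,c,L):
    w=px2w('t0',c,0.014)[:,:2]; m=w.mean(0)
    x=(w[0]+w[1]-w[2]-w[3])/2; a=np.arctan2(x[1],x[0]); l=np.hypot(*x); wd=np.linalg.norm((w[0]+w[3]-w[1]-w[2])/2)
    p=m-(0.074*np.array([np.cos(a),np.sin(a)]) if L else 0)
    print(n,'place',p.round(4),'ang',np.degrees(a).round(1),'size',l.round(3),wd.round(3))
o1=((75,95),4.2);o2=((245,70),3.5)
if __name__=='__main__':
    tray('sqT',A([(32,60),(232,38),(267,532),(62,550)],*o1),1)
    tray('spare',A([(410,212),(620,224),(606,480),(396,468)],*o1),0)
    tray('rdT',A([(22,138),(190,124),(234,546),(60,560)],*o2),1)
    tray('obT',A([(396,34),(562,47),(545,462),(370,448)],*o2),1)
    for n,c in (('oblong',A([(98,297),(187,297),(187,508),(95,505)],*o1)),('square',A([(98,380),(185,395),(168,481),(84,467)],*o2))):
        w=px2w('t0',c,0.038)[:,:2]; x=(w[0]+w[1]-w[2]-w[3])/2; y=(w[0]+w[3]-w[1]-w[2])/2
        print(n,w.mean(0).round(4),np.degrees(np.arctan2(x[1],x[0])).round(1),np.hypot(*x).round(3),np.hypot(*y).round(3))
    print('round',px2w('t0',A([(467,340)],*o2),0.038).round(4))
    print('wrist',cams.get_calibration('wrist')['extrinsics'])
E
python3 m.py
```

```text
sqT place [0.4806 0.3216] ang 6.1 size 0.296 0.125
spare place [0.5236 0.1126] ang -2.0 size 0.15 0.123
rdT place [ 0.4767 -0.1029] ang 5.7 size 0.298 0.12
obT place [ 0.5466 -0.3327] ang -4.2 size 0.299 0.123
oblong [0.4873 0.3217] 1.5 0.121 0.054
square [ 0.485  -0.0995] -9.9 0.06 0.059
round [[ 0.5492 -0.3284  0.038 ]]
wrist [[ 0.26656778  0.9638156  -0.00105283 -0.62530424]
 [-0.92461321  0.25541668 -0.28258225  0.03062583]
 [-0.27208827  0.07630078  0.95924249 -0.39230422]
 [ 0.          0.          0.          1.        ]]
```

>>> apply_moves(
  rows=[
    [-31,-37,0,0],
    [-31,-37,0,0],
    [-31,-37,0,0],
    [-31,-37,0,0],
    [-31,-37,0,0],
    [-31,-37,0,0],
    [-31,-37,0,0],
    [-31,-37,0,0],
  ],
  jaw=0.82,
)

```text
time: 1.1
tool_pos: [0.3268, 0.2497, 0.2164]
ee_rot: [-0.421, -3.113, 0.0]
contact_force: [0.4, 0.3, 0.6]
width: 0.0772
```

>>> apply_moves(
  rows=[
    [-31,-37,0,0],
    [-31,-37,0,0],
    [-31,-37,0,0],
    [-31,-37,0,0],
    [-31,-37,0,0],
    [-31,-37,0,0],
    [-31,-37,0,0],
    [-31,-37,0,0],
    [0,0,0,-5.6],
  ],
)

```text
validation failed for argument at $.ro...
```

>>> apply_moves(
  rows=[
    [-31,-37,0,0],
    [-31,-37,0,0],
    [-31,-37,0,0],
    [-31,-37,0,0],
    [-31,-37,0,0],
    [-31,-37,0,0],
    [-31,-37,0,0],
    [-29,-36,0,0],
  ],
)

```text
time: 2.1
tool_pos: [0.4857, -0.0999, 0.2164]
ee_rot: [0.421, 3.113, -0.0]
contact_force: [0.3, 0.3, -0.0]
width: 0.0771
```

>>> apply_moves(
  rows=[
    [0,0,0,-5.6],
    [0,0,0,0],
  ],
)

```text
time: 2.35
tool_pos: [0.4851, -0.0987, 0.2162]
ee_rot: [-0.27, -3.129, 0.0]
contact_force: [-0.4, -0.0, 0.1]
width: 0.0771
```

Run:
```python
from h import *
print(bot.sense()['tool_pos'],bot.sense()['ee_rot']);snap('wrist','w1',None,1.5)
```

```text
[ 0.48506542 -0.0986667   0.21617508] [-2.69898148e-01 -3.12926835e+00  3.85556502e-04]
```

View pics/w1.png

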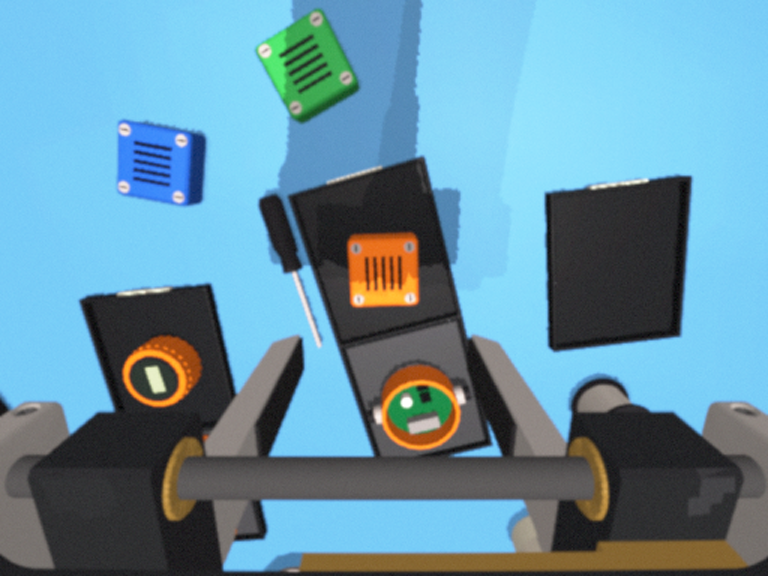

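Wrist view: the orange square cover's top corners sit at (349,235), (416,234), (418,306), (351,306), square to the jaws. The round cover is at left with its top at (155,377), and the spare tray is at right.

Run:
```python
from h import *
a=lambda p:(np.array(p)+.5)/1.5-.5
w=px2w('w1',a([(349,235),(416,234),(418,306),(351,306)]),.038);print(w.round(4),w.mean(0))
print('tool',to_tool([*w.mean(0)[:2],.020]))
w=px2w('w1',a([(546,194),(691,178),(680,335),(551,350)]),.014);print('spare',w.mean(0),w.round(3))
w=px2w('w1',a([(291,192),(422,157),(491,443)]),.014);print('rdT',w.round(3),'place',((w[0]+w[2])/2)[:2]-.074*np.array([np.cos(.1),np.sin(.1)]))
print('round',px2w('w1',a([(155,377)]),.038))
```

```text
[[ 0.4515 -0.1229  0.038 ]
 [ 0.4603 -0.0675  0.038 ]
 [ 0.5234 -0.0754  0.038 ]
 [ 0.5132 -0.1335  0.038 ]] [ 0.48708572 -0.09981894  0.038     ]
tool [ -2.4  -1.2 196.3]
spare [0.52717294 0.11131305 0.014     ] [[0.449 0.051 0.014]
 [0.457 0.177 0.014]
 [0.605 0.171 0.014]
 [0.599 0.046 0.014]]
rdT [[ 0.409 -0.168  0.014]
 [ 0.4   -0.051  0.014]
 [ 0.694 -0.022  0.014]] place [ 0.47791558 -0.10246105]
round [[ 0.55018169 -0.3274445   0.038     ]]
```

>>> apply_moves(
  rows=[
    [-1,-1,50,0],
    [0,0,50,0],
    [0,0,45,0],
    [0,0,30,0],
    [0,0,15,0],
    [0,0,6,0],
    [0,0,0,0],
  ],
)

```text
time: 3.28
tool_pos: [0.4865, -0.0995, 0.0211]
ee_rot: [0.269, 3.129, 0.0]
contact_force: [-0.2, 0.1, -0.6]
width: 0.0771
```

>>> apply_moves(
  rows=[
    [0,0,0,0],
    [0,0,0,0],
    [0,0,0,0],
    [0,0,0,0],
  ],
  jaw=0.4,
)

```text
time: 3.78
tool_pos: [0.4865, -0.0996, 0.0211]
ee_rot: [0.268, 3.129, 0.0]
contact_force: [-1.4, 0.6, 8.0]
width: 0.0598
```

>>> apply_moves(
  rows=[
    [0,0,-10,0],
    [0,0,-25,0],
    [0,0,-25,0],
    [0,0,0,0],
  ],
)

```text
time: 4.28
tool_pos: [0.4871, -0.0996, 0.0823]
ee_rot: [0.268, 3.127, 0.001]
contact_force: [-0.8, 0.1, -1.8]
width: 0.0597
```

Run:
```python
from h import *
s=bot.sense();print(s['width'],s['contact_force'],s['tool_pos'],to_tool([.5254,.112,s['tool_pos'][2]]))
```

```text
0.05972181387328797 [-0.83915539  0.08273289 -1.80777334] [ 0.48708593 -0.09958614  0.08226187] [-1.80e+00  2.15e+02  1.00e-01]
```

>>> apply_moves(
  rows=[
    [0,25,0,0],
    [0,45,0,0],
    [0,50,0,0],
    [0,50,0,0],
    [0,30,0,0],
    [-2,15,0,0],
    [0,0,0,-8],
    [0,0,0,0],
  ],
)

```text
time: 5.28
tool_pos: [0.5246, 0.111, 0.0802]
ee_rot: [-0.052, -3.141, 0.0]
contact_force: [0.4, 1.2, -1.3]
width: 0.0597
```

>>> apply_moves(
  rows=[
    [0,0,25,0],
    [0,0,20,0],
    [0,0,8,0],
    [0,0,3,0],
    [0,0,2,0],
    [0,0,0,0],
  ],
)

```text
time: 6.02
tool_pos: [0.5249, 0.112, 0.0228]
ee_rot: [0.05, 3.141, 0.0]
contact_force: [-0.2, 0.0, -0.0]
width: 0.0604
```

>>> apply_moves(
  rows=[
    [0,0,1,0],
    [0,0,0,0],
  ],
)

```text
time: 6.28
tool_pos: [0.5247, 0.112, 0.0216]
ee_rot: [0.049, 3.141, 0.0]
contact_force: [-0.5, -0.5, -1.0]
width: 0.06
```

>>> apply_moves(
  rows=[
    [0,0,1,0],
    [0,0,0,0],
  ],
)

```text
time: 6.52
tool_pos: [0.5248, 0.112, 0.0211]
ee_rot: [0.049, 3.141, 0.001]
contact_force: [-4.9, -0.6, 15.0]
width: 0.0601
```

>>> apply_moves(
  rows=[
    [0,0,0,0],
    [0,0,0,0],
    [0,0,0,0],
  ],
  jaw=0.82,
)

```text
time: 6.9
tool_pos: [0.5247, 0.1119, 0.0204]
ee_rot: [-0.049, -3.141, 0.0]
contact_force: [0.2, 0.1, -0.7]
width: 0.0767
```

>>> apply_moves(
  rows=[
    [0,0,-20,0],
    [0,0,-40,0],
    [0,0,-50,0],
    [0,0,-40,0],
    [0,0,0,0],
  ],
)

```text
time: 7.52
tool_pos: [0.526, 0.1123, 0.1731]
ee_rot: [0.049, 3.137, 0.003]
contact_force: [0.4, -0.3, -0.3]
width: 0.0768
```

Run:
```python
from h import *
s=bot.sense();print(s['width'],s['contact_force'],s['tool_pos'],to_tool([.5497,-.328,s['tool_pos'][2]]))
```

```text
0.07677430577904616 [ 0.35705822 -0.29842179 -0.27260468] [0.52600728 0.11232461 0.17307828] [ -37.5 -439.4   -0.7]
```

>>> apply_moves(
  rows=[
    [-4,-40,0,0],
    [-5,-60,0,0],
    [-5,-60,0,0],
    [-5,-60,0,0],
    [-5,-60,0,0],
    [-5,-60,0,0],
    [-5,-60,0,0],
    [-4,-39,0,0],
  ],
)

```text
time: 8.52
tool_pos: [0.5478, -0.3309, 0.1692]
ee_rot: [-0.053, -3.14, 0.0]
contact_force: [0.3, 0.2, 0.1]
width: 0.0771
```

>>> apply_moves(
  rows=[
    [0,0,0,2.2],
    [0,0,0,0],
  ],
)

```text
time: 8.78
tool_pos: [0.5486, -0.3273, 0.1694]
ee_rot: [-0.11, -3.138, -0.001]
contact_force: [0.3, 0.2, 0.2]
width: 0.0771
```

Run:
```python
from h import *
s=bot.sense();print(s['tool_pos'],to_tool([.5497,-.328,.021]));snap('wrist','w2',None,1.5)
```

```text
[ 0.54864128 -0.32730137  0.16941917] [ -1.3  -0.7 148.4]
```

View pics/w2.png

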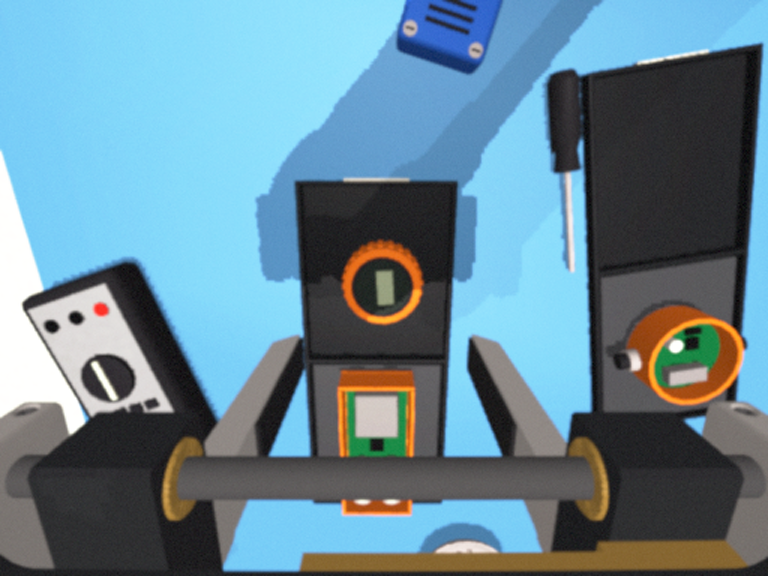

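The round cover's top is centred near (382,287), between the fingers. The oblong tray's near corners are at (296,182) and (457,182).

Run:
```python
from h import *
a=lambda p:(np.array(p)+.5)/1.5-.5
w=px2w('w2',a([(382,287),(342,287),(422,287)]),.038);print(w.round(4),to_tool([*w[0][:2],.021]))
w=px2w('w2',a([(296,182),(457,182)]),.014);t=np.radians(-4.2);print('obT',w.round(4),'place',w.mean(0)[:2]+.076*np.array([np.cos(t),np.sin(t)]))
w=px2w('w2',a([(582,76),(761,45)]),.014);t=np.radians(5.7);print('rdT',w.round(4),'place',w.mean(0)[:2]+.076*np.array([np.cos(t),np.sin(t)]))
```

```text
[[ 0.5518 -0.3293  0.038 ]
 [ 0.5496 -0.3593  0.038 ]
 [ 0.5539 -0.2994  0.038 ]] [ -3.1  -2.4 148.7]
obT [[ 0.4715 -0.3889  0.014 ]
 [ 0.4802 -0.2673  0.014 ]] place [ 0.55162359 -0.33369373]
rdT [[ 0.4131 -0.1767  0.014 ]
 [ 0.4009 -0.0509  0.014 ]] place [ 0.48263147 -0.10626603]
```

>>> apply_moves(
  rows=[
    [-2,-2,40,0],
    [0,0,45,0],
    [0,0,35,0],
    [0,0,20,0],
    [0,0,8,0],
    [0,0,0,0],
  ],
)

```text
time: 9.57
tool_pos: [0.5511, -0.3302, 0.023]
ee_rot: [0.109, 3.139, -0.0]
contact_force: [0.3, 0.9, 0.7]
width: 0.077
```

>>> apply_moves(
  rows=[
    [0,0,0,0],
    [0,0,0,0],
    [0,0,0,0],
    [0,0,0,0],
  ],
  jaw=0.4,
)

```text
time: 10.07
tool_pos: [0.5512, -0.3304, 0.0234]
ee_rot: [0.11, 3.138, -0.001]
contact_force: [-0.9, 1.5, 8.1]
width: 0.0614
```

>>> apply_moves(
  rows=[
    [0,0,-10,0],
    [0,0,-25,0],
    [0,0,-25,0],
    [0,0,0,0],
  ],
)

```text
time: 10.58
tool_pos: [0.5516, -0.3308, 0.0848]
ee_rot: [0.11, 3.137, -0.002]
contact_force: [0.8, 0.0, -1.8]
width: 0.0615
```

Run:
```python
from h import *
s=bot.sense();print(s['width'],s['contact_force'],s['tool_pos'],to_tool([.479,-.104,s['tool_pos'][2]]))
```

```text
0.06153840329724524 [ 0.82632521  0.01075792 -1.79293553] [ 0.55163321 -0.33078154  0.08475393] [ 88.3 221.2  -0.5]
```

>>> apply_moves(
  rows=[
    [10,25,0,0],
    [18,45,0,0],
    [20,50,0,0],
    [20,50,0,0],
    [12,31,0,0],
    [8,20,0,0],
    [0,0,0,-9],
    [0,0,0,0],
  ],
)

```text
time: 11.58
tool_pos: [0.4781, -0.1034, 0.0823]
ee_rot: [0.137, -3.138, -0.0]
contact_force: [0.7, -0.4, -0.0]
width: 0.0616
```

Run:
```python
from h import *
s=bot.sense();print(s['contact_force'],to_tool([.479,-.104,.0234]))
```

```text
[ 0.73975192 -0.43147715 -0.00655363] [-0.8 -0.7 58.9]
```

>>> apply_moves(
  rows=[
    [0,0,25,0],
    [0,0,20,0],
    [0,0,8,0],
    [0,0,3,0],
    [0,0,1,0],
    [0,0,1,0],
    [0,0,0,0],
  ],
)

```text
time: 12.45
tool_pos: [0.4785, -0.1036, 0.0248]
ee_rot: [-0.137, 3.138, -0.0]
contact_force: [0.4, 0.1, -0.4]
width: 0.0614
```

>>> apply_moves(
  rows=[
    [0,0,1,0],
    [0,0,0,0],
  ],
)

```text
time: 12.7
tool_pos: [0.4783, -0.1036, 0.0235]
ee_rot: [-0.137, 3.139, -0.0]
contact_force: [-0.3, -0.3, 0.4]
width: 0.0614
```

>>> apply_moves(
  rows=[
    [0,0,0.7,0],
    [0,0,0,0],
  ],
)

```text
time: 12.95
tool_pos: [0.4784, -0.1036, 0.0233]
ee_rot: [-0.137, 3.138, 0.001]
contact_force: [-5.8, 1.4, 16.8]
width: 0.0613
```

>>> apply_moves(
  rows=[
    [0,0,0,0],
    [0,0,0,0],
    [0,0,0,0],
  ],
  jaw=0.8,
)

```text
time: 13.32
tool_pos: [0.4783, -0.1036, 0.0227]
ee_rot: [0.137, -3.139, 0.0]
contact_force: [0.8, -0.7, 0.1]
width: 0.0748
```

>>> apply_moves(
  rows=[
    [0,0,-20,0],
    [0,0,-40,0],
    [0,0,-50,0],
    [0,0,-40,0],
    [0,0,0,9],
    [0,0,0,0],
  ],
)

```text
time: 14.08
tool_pos: [0.4783, -0.1034, 0.1729]
ee_rot: [0.108, 3.139, 0.0]
contact_force: [0.3, 0.6, 0.3]
width: 0.0751
```

Run:
```python
from h import *
s=bot.sense();print(s['width'],s['contact_force'],s['tool_pos'],to_tool([.488,.3217,s['tool_pos'][2]])); snap('wrist','w3',None,1.5)
```

```text
0.07510472405930978 [0.33933018 0.59603405 0.29611382] [ 0.478348   -0.1033834   0.17288682] [ 19.7 424.7   0. ]
```

View pics/w3.png

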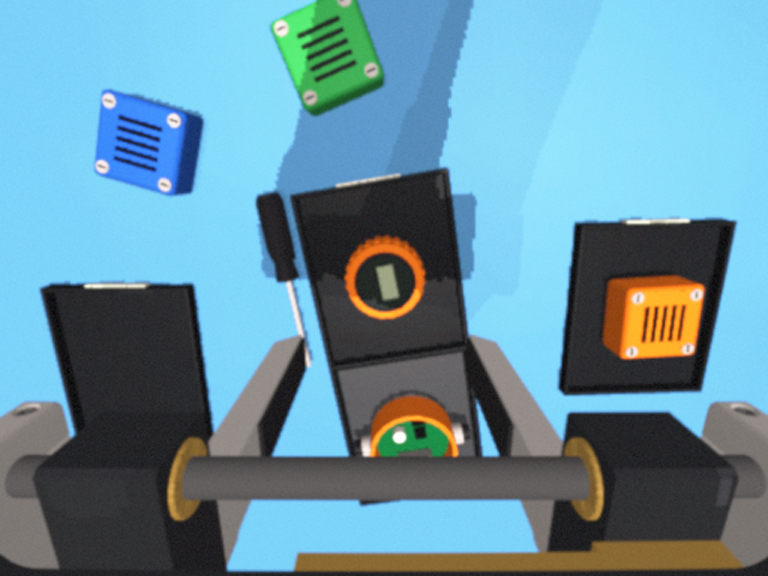

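The round cover now sits around (385,278), in the middle of the round tray's near half. The square cover lies in the spare tray. Next is the oblong cover.

>>> apply_moves(
  rows=[
    [2,40,0,0],
    [3,58,0,0],
    [3,58,0,0],
    [3,58,0,0],
    [3,58,0,0],
    [3,58,0,0],
    [3,57,0,0],
    [0,38,0,0],
  ],
  jaw=0.78,
)

```text
time: 15.12
tool_pos: [0.4871, 0.3243, 0.1717]
ee_rot: [-0.1, -3.139, 0.001]
contact_force: [-0.2, -0.5, 0.0]
width: 0.0735
```

>>> apply_moves(
  rows=[
    [0,0,0,-5.7],
    [0,0,0,0],
  ],
)

```text
time: 15.38
tool_pos: [0.4878, 0.3215, 0.1719]
ee_rot: [0.05, -3.14, 0.002]
contact_force: [-0.2, 0.2, -0.5]
width: 0.0732
```

Run:
```python
from h import *
s=bot.sense();print(s['width'],s['tool_pos'],to_tool([.488,.3217,.021])); snap('wrist','w4',None,1.5)
```

```text
0.07322196856757361 [0.48784981 0.32150157 0.17191158] [ -0.3   0.4 150.9]
```

View pics/w4.png

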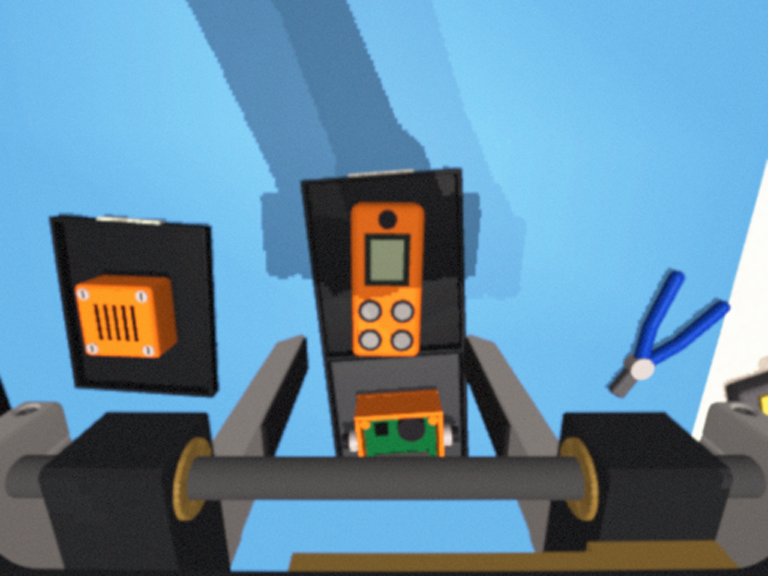

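The oblong cover's top corners are at (351,204), (423,204), (420,355), (353,355), aligned with the jaws. The square tray's near rim runs from (302,182) to (462,169).

Run:
```python
from h import *
a=lambda p:(np.array(p)+.5)/1.5-.5
w=px2w('w4',a([(351,204),(423,204),(420,355),(353,355)]),.038);print(w.round(4),w.mean(0),to_tool([*w.mean(0)[:2],.021]))
w=px2w('w4',a([(302,182),(462,169)]),.014);t=np.radians(6);print('sqT',w.round(4),'place',w.mean(0)[:2]+.076*np.array([np.cos(t),np.sin(t)]))
```

```text
[[0.4309 0.2953 0.038 ]
 [0.4293 0.3469 0.038 ]
 [0.5472 0.3512 0.038 ]
 [0.5489 0.2979 0.038 ]] [0.48904585 0.32282644 0.038     ] [ -1.2   1.8 151.1]
sqT [[0.4174 0.2559 0.014 ]
 [0.4041 0.3771 0.014 ]] place [0.48633611 0.32444551]
```

>>> apply_moves(
  rows=[
    [-1,1,40,0],
    [0,0,45,0],
    [0,0,35,0],
    [0,0,20,0],
    [0,0,10,0],
    [0,0,0,0],
  ],
)

```text
time: 16.18
tool_pos: [0.4893, 0.3227, 0.023]
ee_rot: [-0.046, 3.141, -0.0]
contact_force: [-0.9, -0.2, 0.7]
width: 0.0733
```

>>> apply_moves(
  rows=[
    [0,0,0,0],
    [0,0,0,0],
    [0,0,0,0],
    [0,0,0,0],
  ],
  jaw=0.4,
)

```text
time: 16.68
tool_pos: [0.4894, 0.3231, 0.0235]
ee_rot: [-0.046, 3.14, 0.001]
contact_force: [-0.7, -1.9, 7.7]
width: 0.0538
```

>>> apply_moves(
  rows=[
    [0,0,-10,0],
    [0,0,-25,0],
    [0,0,-40,0],
    [0,0,-30,0],
    [0,0,0,0],
  ],
)

```text
time: 17.3
tool_pos: [0.4899, 0.3235, 0.1303]
ee_rot: [-0.047, 3.138, 0.004]
contact_force: [-0.4, 0.5, -2.0]
width: 0.0536
```

Run:
```python
from h import *
s=bot.sense();print(s['width'],s['contact_force'],s['tool_pos'],to_tool([.5485,-.333,s['tool_pos'][2]]))
```

```text
0.05362929104601581 [-0.41548866  0.46263255 -2.0156306 ] [0.48990345 0.32349202 0.13027768] [ -39.1 -657.9   -1.5]
```

>>> apply_moves(
  rows=[
    [-2,-25,0,0],
    [-3,-45,0,0],
    [-3,-55,0,0],
    [-3,-55,0,0],
    [-3,-55,0,0],
    [-3,-55,0,0],
    [-3,-55,0,0],
    [-3,-55,0,0],
  ],
)

```text
time: 18.3
tool_pos: [0.5233, -0.078, 0.1272]
ee_rot: [0.047, -3.14, 0.0]
contact_force: [1.2, -0.5, -1.0]
width: 0.0539
```

>>> apply_moves(
  rows=[
    [-3,-55,0,0],
    [-3,-55,0,0],
    [-3,-55,0,0],
    [-3,-45,0,0],
    [-2,-30,0,0],
    [-2,-18,0,0],
    [0,0,0,5.7],
    [0,0,0,0],
  ],
)

```text
time: 19.3
tool_pos: [0.5475, -0.333, 0.1272]
ee_rot: [-0.108, -3.139, -0.001]
contact_force: [-0.2, 0.5, -1.9]
width: 0.0534
```

Run:
```python
from h import *
s=bot.sense();print(s['width'],s['contact_force'],s['tool_pos'],s['ee_rot'],to_tool([.549,-.333,.0235])); snap('wrist','w5',None,1.5)
```

```text
0.053447762474329974 [-0.18521464  0.51343388 -1.90352249] [ 0.54753795 -0.33295017  0.12720974] [-1.08081333e-01 -3.13886892e+00 -7.31008284e-04] [ -1.6   0.  103.7]
```

View pics/w5.png

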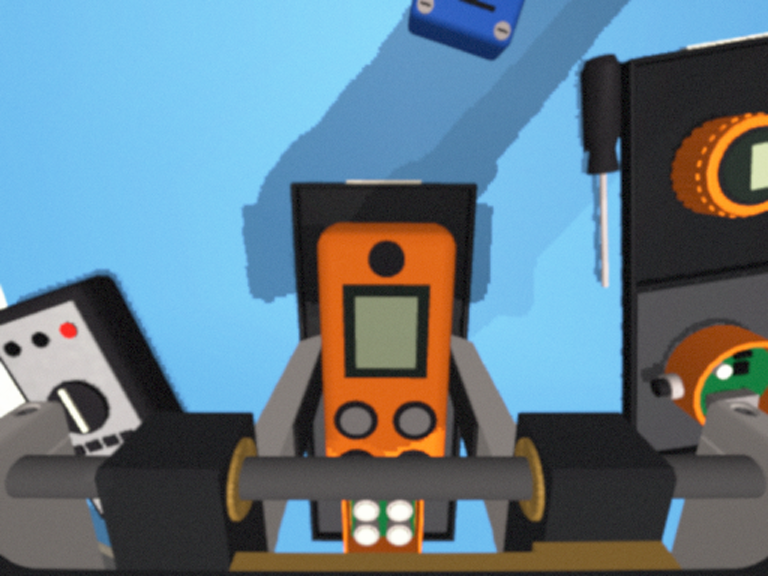

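The oblong cover is held straight. Its near top edge is at row 222, and the tray's near rim runs from (291,184) to (476,184).

Run:
```python
from h import *
a=lambda p:(np.array(p)+.5)/1.5-.5
w=px2w('w5',a([(386,223),(318,300),(454,300)]),.1415);s=bot.sense();R_=R.from_rotvec(s['ee_rot'])
print('tool frame edges',R_.inv().apply(w-s['tool_pos']).round(4))
w=px2w('w5',a([(291,184),(476,184)]),.014);d=w[1]-w[0];print(w.round(4),'ang',np.degrees(np.arctan2(-d[0],d[1])));t=np.radians(-4.2);print('place',w.mean(0)[:2]+.076*np.array([np.cos(t),np.sin(t)]))
```

```text
tool frame edges [[ 0.0621  0.0008 -0.0141]
 [ 0.0324 -0.0258 -0.0141]
 [ 0.0322  0.0273 -0.0141]]
[[ 0.4711 -0.3894  0.014 ]
 [ 0.4797 -0.2677  0.014 ]] ang -4.005192204130888
place [ 0.551191   -0.33408254]
```

>>> apply_moves(
  rows=[
    [-3,0,30,0],
    [0,0,30,0],
    [0,0,25,0],
    [0,0,11,0],
    [0,0,3,0],
    [0,0,1,0],
    [0,0,1,0],
    [0,0,0,0],
  ],
)

```text
time: 20.35
tool_pos: [0.5507, -0.334, 0.0272]
ee_rot: [0.109, 3.139, -0.0]
contact_force: [0.4, 0.9, -1.9]
width: 0.0539
```

>>> apply_moves(
  rows=[
    [0,0,1,0],
    [0,0,0,0],
  ],
)

```text
time: 20.6
tool_pos: [0.5505, -0.3339, 0.0258]
ee_rot: [0.11, 3.14, -0.0]
contact_force: [-0.7, 0.1, -1.5]
width: 0.054
```

>>> apply_moves(
  rows=[
    [0,0,1,0],
    [0,0,0.7,0],
    [0,0,0,0],
  ],
)

```text
time: 20.98
tool_pos: [0.5504, -0.334, 0.024]
ee_rot: [-0.11, -3.14, 0.0]
contact_force: [-1.0, 0.4, -1.2]
width: 0.0538
```

>>> apply_moves(
  rows=[
    [0,0,0.6,0],
    [0,0,0,0],
  ],
)

```text
time: 21.22
tool_pos: [0.5505, -0.334, 0.0236]
ee_rot: [0.11, 3.14, -0.0]
contact_force: [-0.5, 1.0, -0.8]
width: 0.0535
```

>>> apply_moves(
  rows=[
    [0,0,0.7,0],
    [0,0,0,0],
  ],
)

```text
time: 21.48
tool_pos: [0.5506, -0.334, 0.0235]
ee_rot: [0.11, 3.139, 0.0]
contact_force: [-4.8, 2.9, 12.4]
width: 0.0537
```

>>> apply_moves(
  rows=[
    [0,0,0,0],
    [0,0,0,0],
    [0,0,0,0],
  ],
  jaw=0.76,
)

```text
time: 21.85
tool_pos: [0.5505, -0.334, 0.0227]
ee_rot: [-0.11, -3.14, 0.0]
contact_force: [0.5, 0.5, -0.4]
width: 0.0714
```

>>> apply_moves(
  rows=[
    [0,0,-20,0],
    [0,0,-40,0],
    [0,0,-50,0],
    [0,0,-40,0],
    [0,0,0,0],
  ],
)

```text
time: 22.48
tool_pos: [0.5517, -0.335, 0.1773]
ee_rot: [0.11, 3.134, -0.004]
contact_force: [-0.3, -0.4, -0.1]
width: 0.0717
```

Run:
```python
from h import *
s=bot.sense();print(s['width'],s['contact_force'],s['tool_pos'],to_tool([.5255,.112,s['tool_pos'][2]])); snap('wrist','w6',None,1.5)
```

```text
0.07174411360582347 [-0.29705024 -0.39975978 -0.07717352] [ 0.55166712 -0.33500093  0.17725452] [ 57.4 444.1  -1.2]
```

View pics/w6.png

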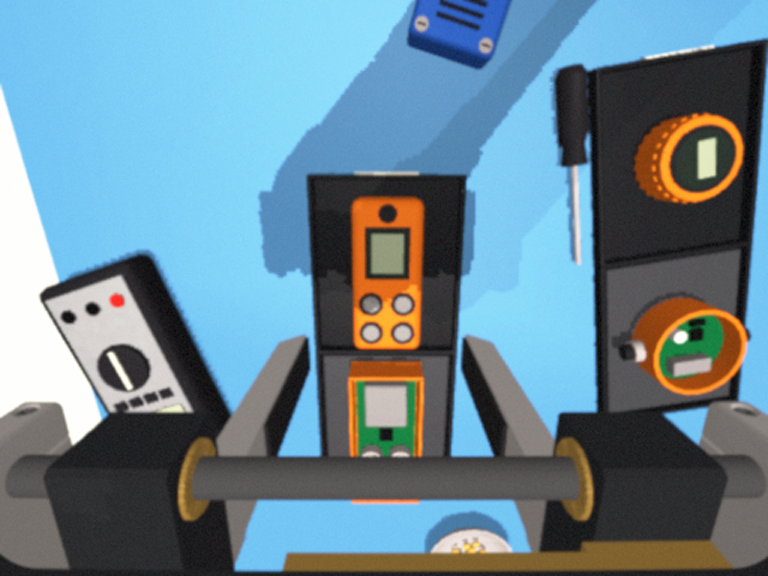

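The oblong cover lies in the middle of its tray half, top corners (353,198) to (422,349), with nothing disturbed. Next is the square cover in the spare tray. I know its release pose: TCP (0.525,0.112), jaws at about 88°.

>>> apply_moves(
  rows=[
    [6,40,0,0],
    [8,60,0,0],
    [8,60,0,0],
    [8,60,0,0],
    [8,60,0,0],
    [8,60,0,0],
    [7,60,0,0],
    [4,44,0,0],
  ],
  jaw=0.82,
)

```text
time: 23.52
tool_pos: [0.5236, 0.1156, 0.1723]
ee_rot: [-0.107, -3.139, 0.0]
contact_force: [0.3, -1.2, -0.7]
width: 0.0771
```

>>> apply_moves(
  rows=[
    [0,0,0,-2.2],
    [0,0,0,0],
  ],
)

```text
time: 23.78
tool_pos: [0.5243, 0.1121, 0.1724]
ee_rot: [-0.05, -3.14, 0.001]
contact_force: [0.1, 0.4, 0.2]
width: 0.0768
```

Run:
```python
from h import *
s=bot.sense();print(s['width'],s['tool_pos'],s['ee_rot'],to_tool([.5249,.112,.0225]))
```

```text
0.07679898504961183 [0.52431832 0.11211962 0.17239748] [-4.95217769e-02 -3.14045393e+00  1.20796683e-03] [ -0.7   0.  149.9]
```

>>> apply_moves(
  rows=[
    [-0.5,0,40,0],
    [0,0,45,0],
    [0,0,35,0],
    [0,0,20,0],
    [0,0,10,0],
    [0,0,0,0],
  ],
)

```text
time: 24.52
tool_pos: [0.5251, 0.112, 0.0227]
ee_rot: [-0.052, -3.141, 0.001]
contact_force: [-0.7, 0.8, 1.2]
width: 0.077
```

>>> apply_moves(
  rows=[
    [0,0,0,0],
    [0,0,0,0],
    [0,0,0,0],
    [0,0,0,0],
  ],
  jaw=0.4,
)

```text
time: 25.02
tool_pos: [0.5255, 0.113, 0.0235]
ee_rot: [0.049, 3.14, 0.001]
contact_force: [-1.0, -1.6, 7.6]
width: 0.06
```

>>> apply_moves(
  rows=[
    [0,0,-10,0],
    [0,0,-25,0],
    [0,0,-25,0],
    [0,0,0,0],
  ],
)

```text
time: 25.52
tool_pos: [0.5261, 0.1133, 0.0847]
ee_rot: [0.049, 3.138, 0.002]
contact_force: [0.5, 0.2, -1.4]
width: 0.0598
```

Run:
```python
from h import *
s=bot.sense();print(s['width'],s['contact_force'],s['tool_pos'],to_tool([.483,.323,s['tool_pos'][2]]))
```

```text
0.05981319290346527 [ 0.45166059  0.21751362 -1.41876378] [0.52605061 0.11334418 0.08472219] [4.960e+01 2.082e+02 1.000e-01]
```

>>> apply_moves(
  rows=[
    [6,25,0,0],
    [10,45,0,0],
    [12,50,0,0],
    [11,44,0,0],
    [7,29,0,0],
    [4,15,0,0],
    [0,0,0,-8],
    [0,0,0,0],
  ],
)

```text
time: 26.52
tool_pos: [0.4819, 0.3215, 0.0825]
ee_rot: [0.168, -3.137, 0.001]
contact_force: [0.2, -0.3, -1.0]
width: 0.0599
```

Run:
```python
from h import *
s=bot.sense();print(s['contact_force'],to_tool([.483,.323,.0235]))
```

```text
[ 0.22362252 -0.28418355 -1.03511688] [-1.3  1.4 59. ]
```

>>> apply_moves(
  rows=[
    [-1,1,25,0],
    [0,0,20,0],
    [0,0,8,0],
    [0,0,3,0],
    [0,0,1,0],
    [0,0,1,0],
    [0,0,0,0],
  ],
)

```text
time: 27.4
tool_pos: [0.4826, 0.3236, 0.025]
ee_rot: [-0.17, 3.137, 0.0]
contact_force: [0.8, -0.7, -2.4]
width: 0.0598
```

>>> apply_moves(
  rows=[
    [0,0,1,0],
    [0,0,0,0],
  ],
)

```text
time: 27.65
tool_pos: [0.4826, 0.3235, 0.0238]
ee_rot: [-0.17, 3.137, -0.0]
contact_force: [-0.6, -0.2, -1.2]
width: 0.0596
```

>>> apply_moves(
  rows=[
    [0,0,0.6,0],
    [0,0,0,0],
  ],
)

```text
time: 27.9
tool_pos: [0.4826, 0.3235, 0.0235]
ee_rot: [0.17, -3.137, -0.0]
contact_force: [-1.6, -1.8, 7.1]
width: 0.0599
```

>>> apply_moves(
  rows=[
    [0,0,0,0],
    [0,0,0,0],
    [0,0,0,0],
  ],
  jaw=0.8,
)

```text
time: 28.28
tool_pos: [0.4826, 0.3235, 0.0231]
ee_rot: [-0.17, 3.137, -0.0]
contact_force: [-0.2, -0.2, -0.4]
width: 0.0752
```

>>> apply_moves(
  rows=[
    [0,0,-20,0],
    [0,0,-40,0],
    [0,0,-50,0],
    [0,0,-40,0],
    [0,0,-30,0],
    [30,30,0,0],
  ],
)

```text
time: 29.02
tool_pos: [0.452, 0.3489, 0.207]
ee_rot: [-0.162, 3.133, 0.004]
contact_force: [-0.1, 0.6, -1.3]
width: 0.0752
```

>>> apply_moves(
  rows=[
    [35,40,0,0],
    [35,40,0,0],
    [35,40,0,0],
    [35,40,0,0],
    [35,40,0,0],
    [35,30,0,0],
    [0,0,0,0],
  ],
)

```text
time: 29.9
tool_pos: [0.2125, 0.5578, 0.2041]
ee_rot: [0.178, -3.136, -0.001]
contact_force: [-0.1, 0.0, 0.5]
width: 0.0755
```

Run:
```python
from h import *
s=bot.sense();print(s['width'],s['contact_force'],s['tool_pos']); snap('top','t1',(75,70,415,250),2.3)
```

```text
0.07554885751781794 [-0.05068634  0.02386067  0.48356678] [0.2124865  0.55781936 0.20413323]
```

View pics/t1_c75_70.png

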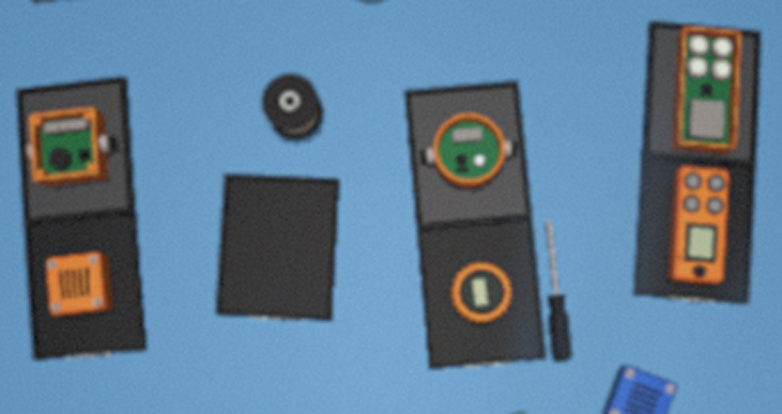

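All three covers are in their own trays and the spare tray is empty. I'll check how well they are centred from the top picture: square near (75,283), round (481,291), oblong (701,224).

Run:
```python
from h import *
a=lambda p:(np.array(p)+.5)/2.3-.5+np.array([75,70])
w=px2w('t1',a([(75,283),(481,291),(701,224)]),.038)[:,:2]
P=np.array([[.4806,.3216],[.4767,-.1029],[.5466,-.3327]]);A=np.radians([6.1,5.7,-4.2])
for p,q,t in zip(w,P,A):
    d=p-q; print(p.round(4),'offset in tray mm',(np.array([d@[np.cos(t),np.sin(t)],d@[-np.sin(t),np.cos(t)]])*1e3).round(1))
```

```text
[0.481  0.3238] offset in tray mm [0.6 2.2]
[ 0.4766 -0.1019] offset in tray mm [0. 1.]
[ 0.5485 -0.3319] offset in tray mm [1.8 1. ]
```

All three covers are within about 2 mm of centre, so I'm handing in.

```bash
python3 -c "
from workcell import bot
print(bot.hand_in())"
```

```text
the job is handed in; nothing more can be done
None
```

All three covers are now in the trays of their own shape, face up, and the job is handed in. I set the square cover aside in the spare tray, then moved the round cover to the round tray and the oblong cover to the oblong tray. Last, I moved the square cover from the spare tray to the square tray. Each cover was lowered until the force reading showed contact before I opened the jaws.

- **Centring:** the last top picture shows each cover within about 2 mm of the middle of its tray half.
- **Rest of the scene:** the spare tray is empty, and the reel and screwdriver look unmoved. I judged them by eye and did not measure them. The blue and green look-alikes were not touched.
- **Force and time:** the highest force I read was about 18 N, and the arm took about 30 s and ended clear of everything.
- **Disagreement:** positions from the wrist camera came out 1 to 6 mm further ahead in x than those from the top camera. For the tray targets I used values between the two, so the centring could be off by a few millimetres more than the top view shows.

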